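# Flip the stock tags of the mosaic bins

### The job

Each tile bin on the mosaic bench has a hinged tag in front of it. Using the fingertips to push them over, never pinching or forcing a flap, flip the tags so that those in front of the two full bins stand up showing their tiled faces and those in front of the two nearly empty bins are folded down towards you. Leave the bins, the hammer, the bottle and the brush where they are.

Things in the scene. Friction and masses are not known exactly. Their poses are not given: they have to be found in the camera images.
- rail: low wooden plank 110 x 440 x 18 mm lying on the bench, fixed; it carries four hinged stock tags in a row 100 mm apart. Origin at the centre of its underside; its y axis runs along the row, its x axis points away from the robot across the row towards the bins, z up.
- flap_a (a joint): angle of tag a's flap: 0 = folded down towards the robot (rising 38 degrees above the level, bare plywood face on top), 1.43 = up (leaning 30 degrees past the vertical towards the bins, tiled face towards the robot). It balances at about 0.91 (vertical) and falls softly to the side it is past. No spring; about 40 g; it moves easily when its free edge goes up and over.
- tag_a_hinge (a point): middle of tag a's hinge rod, 55 mm above the bench; fixed, axes as the rail's. Steel cheeks stand 36 to 41 mm either side, up to 5 mm above the rod. Wooden rests touch the flap only within 35 mm of the rod: its outer half is free on both sides. A down flap comes up when a fingertip in front of its edge moves forward and up with it; pushed too low or only level it may bind.
- flap_a_edge (a point): middle of the free edge of tag a's flap; moves with it. The flap is plywood, 75 mm from rod to free edge, 64 mm wide, 4 mm thick, with a 4 mm layer of tiles on one face out to the edges and a 1.5 mm bare facing on the other. Down: the edge is 101 mm above the bench, 59 mm from the rod on the robot's side; up: 120 mm above the bench, 37 mm beyond the rod.
- tag_a_binspot (a point): point on the bench 130 mm beyond tag a's hinge, where the bin that this tag belongs to stands (its bin's origin is within 20 mm of it).
- flap_b (a joint): angle of tag b's flap: 0 = folded down towards the robot (rising 38 degrees above the level, bare plywood face on top), 1.43 = up (leaning 30 degrees past the vertical towards the bins, tiled face towards the robot). It balances at about 0.91 (vertical) and falls softly to the side it is past. No spring; about 40 g; it moves easily when its free edge goes up and over.
- tag_b_hinge (a point): middle of tag b's hinge rod, 55 mm above the bench; fixed, axes as the rail's. Steel cheeks stand 36 to 41 mm either side, up to 5 mm above the rod. Wooden rests touch the flap only within 35 mm of the rod: its outer half is free on both sides. A down flap comes up when a fingertip in front of its edge moves forward and up with it; pushed too low or only level it may bind.
- flap_b_edge (a point): middle of the free edge of tag b's flap; moves with it. The flap is plywood, 75 mm from rod to free edge, 64 mm wide, 4 mm thick, with a 4 mm layer of tiles on one face out to the edges and a 1.5 mm bare facing on the other. Down: the edge is 101 mm above the bench, 59 mm from the rod on the robot's side; up: 120 mm above the bench, 37 mm beyond the rod.
- tag_b_binspot (a point): point on the bench 130 mm beyond tag b's hinge, where the bin that this tag belongs to stands (its bin's origin is within 20 mm of it).
- flap_c (a joint): angle of tag c's flap: 0 = folded down towards the robot (rising 38 degrees above the level, bare plywood face on top), 1.43 = up (leaning 30 degrees past the vertical towards the bins, tiled face towards the robot). It balances at about 0.91 (vertical) and falls softly to the side it is past. No spring; about 40 g; it moves easily when its free edge goes up and over.
- tag_c_hinge (a point): middle of tag c's hinge rod, 55 mm above the bench; fixed, axes as the rail's. Steel cheeks stand 36 to 41 mm either side, up to 5 mm above the rod. Wooden rests touch the flap only within 35 mm of the rod: its outer half is free on both sides. A down flap comes up when a fingertip in front of its edge moves forward and up with it; pushed too low or only level it may bind.
- flap_c_edge (a point): middle of the free edge of tag c's flap; moves with it. The flap is plywood, 75 mm from rod to free edge, 64 mm wide, 4 mm thick, with a 4 mm layer of tiles on one face out to the edges and a 1.5 mm bare facing on the other. Down: the edge is 101 mm above the bench, 59 mm from the rod on the robot's side; up: 120 mm above the bench, 37 mm beyond the rod.
- tag_c_binspot (a point): point on the bench 130 mm beyond tag c's hinge, where the bin that this tag belongs to stands (its bin's origin is within 20 mm of it).
- flap_d (a joint): angle of tag d's flap: 0 = folded down towards the robot (rising 38 degrees above the level, bare plywood face on top), 1.43 = up (leaning 30 degrees past the vertical towards the bins, tiled face towards the robot). It balances at about 0.91 (vertical) and falls softly to the side it is past. No spring; about 40 g; it moves easily when its free edge goes up and over.
- tag_d_hinge (a point): middle of tag d's hinge rod, 55 mm above the bench; fixed, axes as the rail's. Steel cheeks stand 36 to 41 mm either side, up to 5 mm above the rod. Wooden rests touch the flap only within 35 mm of the rod: its outer half is free on both sides. A down flap comes up when a fingertip in front of its edge moves forward and up with it; pushed too low or only level it may bind.
- flap_d_edge (a point): middle of the free edge of tag d's flap; moves with it. The flap is plywood, 75 mm from rod to free edge, 64 mm wide, 4 mm thick, with a 4 mm layer of tiles on one face out to the edges and a 1.5 mm bare facing on the other. Down: the edge is 101 mm above the bench, 59 mm from the rod on the robot's side; up: 120 mm above the bench, 37 mm beyond the rod.
- tag_d_binspot (a point): point on the bench 130 mm beyond tag d's hinge, where the bin that this tag belongs to stands (its bin's origin is within 20 mm of it).
- bin_full_1: grey open plastic bin, 120 (along x) x 85 x 55 mm, standing loose on the bench behind one of the tags; origin at the centre of its underside; FULL: heaped to just over the brim (about 65 mm) with small square mosaic tiles, 0.9 kg.
- bin_full_2: grey open plastic bin, 120 (along x) x 85 x 55 mm, standing loose on the bench behind one of the tags; origin at the centre of its underside; FULL: heaped to just over the brim (about 65 mm) with small square mosaic tiles, 0.9 kg.
- bin_low_1: grey open plastic bin, 120 (along x) x 85 x 55 mm, standing loose on the bench behind one of the tags; origin at the centre of its underside; NEARLY EMPTY: only a few tiles on its floor, 0.22 kg.
- bin_low_2: grey open plastic bin, 120 (along x) x 85 x 55 mm, standing loose on the bench behind one of the tags; origin at the centre of its underside; NEARLY EMPTY: only a few tiles on its floor, 0.22 kg.
- hammer: bystander: steel hammer 240 mm long lying on the bench left of the rail, about 26 mm high, handle towards the robot; origin near the middle of its length.
- dropper: bystander: small amber dropper bottle, 34 mm across and 85 mm tall, standing right of the rail; origin at the centre of its underside.
- brush: bystander: flat brush about 200 mm long lying right of the rail, beyond the bottle; origin near the middle of its length.
Mind the look-alikes: they are no part of the job. Leave any blue or red look-alike of the bin_low_2 alone.

How it is judged:
By the outcome, as a careful person would: the job done as asked, in the order asked, and still so for the second after the job is handed in, with the robot touching nothing.
It also fails if it takes over 61 s, if anything falls off the work surface, if the arm or the gripper's body presses on something with over 40 N, if the wrist force passes 120 N, or if a joint passes its speed limit or range.

### The arm

A 6-joint arm with a two-finger parallel gripper is mounted at the origin on the work surface. World frame = base frame: x ahead of the robot, y to its left, z up, the work surface at z = 0. Lengths are in m, angles in rad, forces in N, time in s.
With the tool pointing down it reaches from about 0.35 to 0.775 m from the base axis. Payload 5.5 kg.
Tool frame: the origin (TCP) lies at the very end of the fingers, on their centre line; the grasp point (between the pads) lies 19 mm behind it; z points along the fingers, y is the direction in which the jaws open and shut (so a half turn about z gives the same grasp; the last joint's range is limited). The gripper opens to 85 mm and grips with 20 to 120 N. Pads are 22 mm wide; open, the fingers measure 114 mm over their backs; the gripper's body (76 mm by 85 mm) begins 54 mm behind the grasp point. The pads swing forward as they close: fully open they stand 13 mm farther back than shut.
Start: joints at [-1.285, 0.313, 0.046, 1.304, 0, 1.431], TCP at [0.238, -0.524, 0.231] pointing down, gripper open.
Joint ranges: [-2.76, 2.76], [-0.86, 1.69], [-1.03, 1.26], [-2.2, 2.34], [-1.47, 1.5], [-3.14, 3.14]. Speed limits (rad/s): [2.57, 2.57, 3.14, 3.14, 3.14, 3.14].

### API

Orientations are given as a unit quaternion [w, x, y, z].
In Python, from workcell import get_state, read_camera, hand_in, find_in, silhouettes gives the robot as it stands. The module is installed in compiled form; this text tells all that it offers.
- The arm moves only by the tool send_rows, never from a script. Its argument "deltas" is a list that holds one entry, the list of rows, each a list of 6 numbers: the shift along the world's x, y, z in cm, then the turn, a rotation vector about the world's x, y, z in degrees. In form: [[[dx, dy, dz, wx, wy, wz], ...]]. A call has 1 to 12 rows; each row is the pose to reach, as a shift and turn from the pose commanded when the call began; what a row does not reach only later rows make up. A row lasts 1/10 s, in which the tool goes at most 50 mm and 8.59 degrees, less where a joint would pass 70% of its speed; a pose out of reach is approached as far as the arm can. A call with a gripper value outside its range is refused whole. "jaw" is the opening, from -1 (shut) to 1 (fully open), so that 0 is half open, set as the call begins (left out, the last holds). The fingers move at their own pace and stop on an object; "force" is the grip in N (left out, the last holds). Time passes only in rows, so rows that repeat a pose let the fingers close. It gives the time, the measured TCP pose, the force and the opening at its end, in the units of the state.
- get_state(): the state, without advancing time (a new reading comes with each control period).
- read_camera(name): name is "side" or "top" or "wrist"; returns a dict with "img" (420x560x3 uint8, red, green, blue), "z_map" (420x560 float32, m along the optical axis (not along the pixel's ray), 0 where there is no reading), "vfov" (degrees; the focal length in pixels is half the picture's height over the tangent of half this angle, whatever the lens; pixels are square), "cx", "cy" (the principal point, pixels), "R" (3x3) and "t" (3): a world point X has camera coordinates R X + t; the wrist camera has in their place "hand_eye" (4x4, takes a point from camera to tool coordinates, whose origin is the TCP and whose axes are the flange's). Camera axes: x right, y down, z forward; pixel columns grow to the right and rows downward; lengths in m; the calibration is good to about 2 mm. A picture is of the moment at which its call begins: read the wrist's pose just before it.
- hand_in(): hands the job in, once; it reports no verdict.
Trained networks look in a picture, given as the dict that the camera call returned (one of the last four; its "shot" number tells which), for a name from the list of things; names that differ only in an ending like _2 or _b are one class to them, and where a whole thing is asked for, a point or a joint stands for the part that bears it (a point fixed in the world has none). Each returns a list of dicts, best first, with "conf" (0 to 1); they miss things now and then, are a little off and sometimes report something else, mostly with a low value. They report only what shows in the picture. A call takes as long as a camera call. They do not tell look-alikes from the thing itself.
- find_in(picture, thing): "box" ([centre column, centre row, width, height] in pixels, round what is visible of it).
- silhouettes(picture, thing): "mask" (420x560 bool, what is visible of it) and "box" ([centre column, centre row, width, height] in pixels, round what is visible of it).
The state is a dict: "clock": time; "joint_pos": joint angles; "qvel": joint speeds; "tau": joint torques, N m; "tcp_pos": TCP position; "orientation": TCP orientation; "wrist_force": force on the tool from outside, world axes, zero at the start; "ft_torque": the same for the moment, N m; "finger_gap": finger opening in m.
Only numpy, scipy, OpenCV 4.12 (cv2) and the standard library are available. Lean on these libraries where they do the work, as an engineer would, in place of code of your own. Each camera call takes 0.05 s, during which the arm holds its last target.

## Working session

There is one attempt and no reset: what is moved stays moved. The work goes in short steps, Python scripts to look and compute and a tool call to move; the robot and the scene stay as the last step left them, time stands still between calls to the robot, and variables do not carry over. Pictures are saved under pics/ and viewed, and the job is handed in when it is done.

Besides the shell and the picture viewer there is one more tool, called after "Request:" as name(argument=value, ...) on one line, values as JSON. send_rows: Moves the arm, as the interface text tells. Its arguments: {"type":"object","properties":{"deltas":{"type":"array","items":{"type":"array","items":{"type":"array","items":{"type":"number"}}}},"jaw":{"type":"number"},"force":{"type":"number"}},"required":["deltas"]}

```bash
mkdir -p pics; ls
cat > h.py <<'E'
import numpy as np, cv2
from workcell import *
def save(p,n): cv2.imwrite('pics/'+n,cv2.cvtColor(p['img'],cv2.COLOR_RGB2BGR))
def world(p):
    f=210/np.tan(np.radians(p['vfov'])/2); z=p['z_map']; v,u=np.mgrid[0:420,0:560]
    X=np.stack([(u-p['cx'])*z/f,(v-p['cy'])*z/f,z],-1)
    return (X-p['t'])@p['R']
E
python3 - <<'E'
from h import *
for n in ['top','side']:
    p=read_camera(n); save(p,n+'1.png'); np.savez(n+'1.npz',**{k:p[k] for k in ['img','z_map','vfov','cx','cy','R','t']}); print(p['vfov'],-p['R'].T@p['t'])
    for t in ['rail','flap_a','bin_full_1','bin_low_1']:
        print(t,[(np.round(d['box']).tolist(),round(d['conf'],2)) for d in find_in(p,t)][:8])
s=get_state();print(s['clock'],s['tcp_pos'],s['orientation'],s['finger_gap'])
E
```

```text
pics
57.88445144133543 [4.03265050e-01 8.50139205e-04 9.91279576e-01]
rail [([270.0, 229.0, 174.0, 72.0], 0.68), ([250.0, 223.0, 36.0, 37.0], 0.24)]
flap_a [([206.0, 229.0, 32.0, 32.0], 0.75), ([328.0, 250.0, 28.0, 29.0], 0.74), ([288.0, 243.0, 30.0, 26.0], 0.69), ([252.0, 216.0, 26.0, 23.0], 0.67)]
bin_full_1 [([337.0, 193.0, 41.0, 56.0], 0.72), ([297.0, 182.0, 42.0, 56.0], 0.68)]
bin_low_1 [([386.0, 140.0, 59.0, 57.0], 0.92), ([222.0, 172.0, 45.0, 51.0], 0.85), ([261.0, 178.0, 37.0, 54.0], 0.8), ([133.0, 290.0, 66.0, 63.0], 0.61)]
57.243726763221275 [ 0.46308413 -0.5665927   0.78171057]
rail [([250.0, 246.0, 52.0, 146.0], 0.77), ([232.0, 273.0, 36.0, 35.0], 0.61), ([238.0, 172.0, 27.0, 30.0], 0.52), ([257.0, 197.0, 20.0, 41.0], 0.49)]
flap_a [([235.0, 272.0, 37.0, 42.0], 0.95), ([235.0, 235.0, 34.0, 38.0], 0.95), ([239.0, 175.0, 26.0, 28.0], 0.66), ([297.0, 182.0, 53.0, 30.0], 0.25)]
bin_full_1 [([305.0, 285.0, 60.0, 50.0], 0.66), ([305.0, 244.0, 57.0, 38.0], 0.6), ([237.0, 175.0, 23.0, 30.0], 0.29), ([238.0, 280.0, 48.0, 54.0], 0.25)]
bin_low_1 [([296.0, 181.0, 50.0, 27.0], 0.97), ([302.0, 211.0, 53.0, 35.0], 0.96), ([182.0, 149.0, 52.0, 45.0], 0.91), ([389.0, 336.0, 76.0, 76.0], 0.77), ([239.0, 173.0, 25.0, 27.0], 0.66)]
0.5 [ 0.23750713 -0.52368212  0.23131279] [3.53891198e-05 9.77419502e-01 2.11308104e-01 5.06079851e-06] 0.08559180217039468
```

View pics/top1.png

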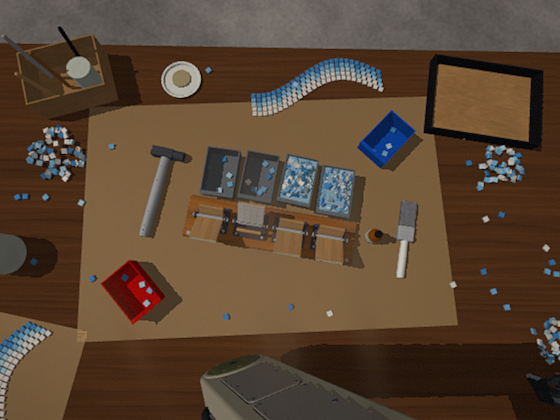

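View pics/side1.png

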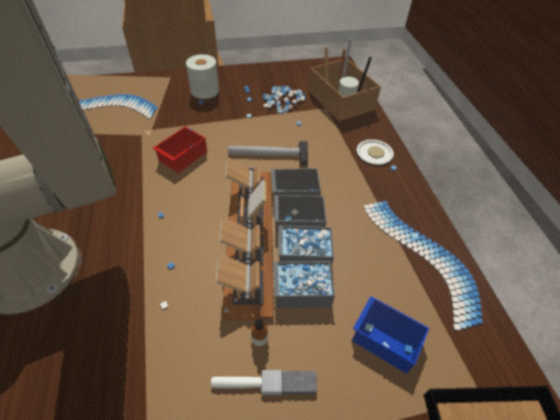

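Run:
```python
import cv2
a=cv2.imread('pics/top1.png')[140:280,170:380]
cv2.imwrite('pics/top1c.png',cv2.resize(a,None,fx=3.8,fy=3.8,interpolation=cv2.INTER_CUBIC))
```

```text
(no output)
```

View pics/top1c.png

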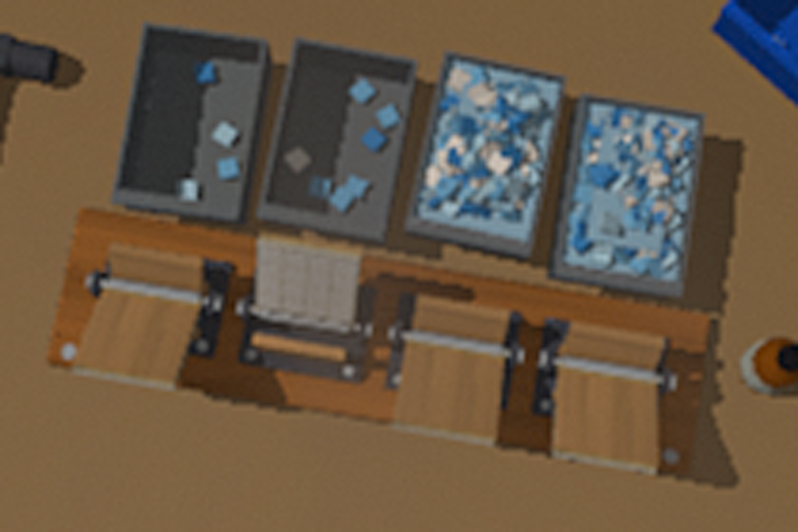

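The top view shows four grey bins, left to right: low (222,172), low (261,178), full (297,182) and full (337,193). The blue (386,140) and red (133,290) bins are look-alikes. Tags 1, 3 and 4 are down and tag 2 (252,216) is up. So tag 2 goes down, tags 3 and 4 go up, and tag 1 stays. Next I measure.

Run:
```python
from h import *
p=dict(np.load('top1.npz')); W=world(p)
q=read_camera('top')
# flaps: fit planes in masks
for d in silhouettes(q,'flap_a')[:4]:
    m=cv2.erode(d['mask'].astype(np.uint8),np.ones((3,3)))>0
    P=W[m]; P=P[(P[:,2]>.04)&(P[:,2]<.14)]
    c=np.median(P,0); u,s,v=np.linalg.svd(P-P.mean(0),full_matrices=False)
    print(np.round(d['box']),'med',c.round(3),'z',P[:,2].min().round(3),P[:,2].max().round(3),'n',v[2].round(3), 'top pts',P[P[:,2]>np.percentile(P[:,2],92)].mean(0).round(3), len(P))
# rail
r=silhouettes(q,'rail')[0]; P=W[r['mask']]; P=P[(P[:,2]>.01)&(P[:,2]<.026)]
print('rail',cv2.minAreaRect((P[:,:2]*1000).astype(np.float32)),len(P))
for t in ['bin_full_1','bin_low_1']:
  for d in silhouettes(q,t)[:4]:
    P=W[d['mask']]; P=P[P[:,2]>.03]; print(t,cv2.minAreaRect((P[:,:2]*1000).astype(np.float32)))
for t in ['hammer','dropper','brush']:
  d=silhouettes(q,t)[0]; print(t,W[d['mask']].mean(0).round(3),W[d['mask']].max(0).round(3))
```

```text
[329. 252.  27.  32.] med [ 0.465 -0.139  0.084] z 0.056 0.105 n [ 0.606 -0.1    0.789] top pts [ 0.441 -0.132  0.103] 604
[252. 216.  27.  27.] med [0.544 0.048 0.096] z 0.056 0.125 n [-0.852  0.135  0.506] top pts [0.56  0.042 0.122] 500
[288. 242.  31.  28.] med [ 0.481 -0.041  0.084] z 0.055 0.107 n [ 0.604 -0.102  0.79 ] top pts [ 0.456 -0.036  0.104] 597
[208. 226.  37.  31.] med [0.513 0.155 0.083] z 0.055 0.107 n [ 0.603 -0.098  0.792] top pts [0.488 0.158 0.103] 596
rail ((519.5305786132812, 3.2633056640625), (441.0728759765625, 110.23817443847656), 80.75144958496094) 2818
bin_full_1 ((528.049560546875, -120.52452087402344), (111.53116607666016, 329.8069763183594), 64.47765350341797)
bin_full_1 ((552.12548828125, -48.761390686035156), (84.12828063964844, 311.2740173339844), 78.87129211425781)
bin_low_1 ((559.9586791992188, 105.32352447509766), (356.0602111816406, 122.84738159179688), 14.657454490661621)
bin_low_1 ((561.36083984375, 38.92168426513672), (96.58943176269531, 310.55645751953125), 86.26301574707031)
bin_low_1 ((458.00616455078125, -37.74138641357422), (64.10658264160156, 120.0190658569336), 81.18304443359375)
bin_low_1 ((406.0025329589844, 208.6575927734375), (144.30300903320312, 389.7978515625), 19.559804916381836)
hammer [0.632 0.294 0.029] [0.738 0.336 0.991]
dropper [ 0.5   -0.253  0.056] [ 0.518 -0.242  0.088]
brush [ 0.513 -0.346  0.02 ] [0.597 0.001 0.991]
```

Request:
send_rows(deltas=[[[1.2, 2.9, 0, 0, 0, 8.4], [2.4, 5.8, 0, 0, 0, 16.8], [3.6, 8.7, 0, 0, 0, 25.2], [4.8, 11.6, 0, 0, 0, 33.6], [6, 14.5, 0, 0, 0, 42], [7.2, 17.4, 0, 0, 0, 50.4], [8.4, 20.3, 0, 0, 0, 58.8], [9.6, 23.2, 0, 0, 0, 67.2], [10.8, 26.1, 0, 0, 0, 75.6], [12, 29, 0, 0, 0, 84], [13.2, 31.9, 0, 0, 0, 92.4], [14.4, 34.8, 0, 0, 0, 100.8]]], jaw=-1)

```text
clock: 2.1
tcp_pos: [0.3818, -0.1745, 0.2315]
orientation: [0.0, 0.458, 0.889, -0.0]
wrist_force: [1.1, -0.2, 0.6]
finger_gap: 0.0001
```

Request:
send_rows(deltas=[[[0.5, 0.8, 0, 0, 0, 7.6], [1, 1.5, -0.5, 0, 0, 15.2], [1.5, 2.3, -1.5, 0, 0, 22.8], [2, 3, -3, 0, 0, 30.4], [2.5, 3.8, -4, 0, 0, 38], [2.9, 4.5, -5, 0, 0, 45.4], [2.9, 4.5, -5, 0, 0, 45.4]]])

```text
clock: 2.8
tcp_pos: [0.4099, -0.1297, 0.1803]
orientation: [-0.001, 0.081, 0.997, 0.001]
wrist_force: [0.4, 0.7, -0.5]
finger_gap: -0.0001
```

Request:
send_rows(deltas=[[[0, 0, 0, -1.1, -6.6, 0], [0, 0, 0, -2.2, -13.2, 0], [0, 0, 0, -3.2, -19.7, 0], [0, 0, -3, -3.2, -19.7, 0], [0, 0, -5, -3.2, -19.7, 0], [0, 0, -5, -3.2, -19.7, 0]]])

```text
clock: 3.4
tcp_pos: [0.4084, -0.1299, 0.1295]
orientation: [0.171, 0.083, 0.982, -0.013]
wrist_force: [0.0, 0.7, 0.8]
finger_gap: 0.0002
```

Run:
```python
from h import *
s=get_state();print(s['clock'],s['tcp_pos'],s['orientation'],s['joint_pos'],s['wrist_force'])
from scipy.spatial.transform import Rotation as R
w,x,y,z=s['orientation'];print(R.from_quat([x,y,z,w]).as_matrix().round(3))
p=read_camera('side'); save(p,'side2.png')
```

```text
3.4 [ 0.40835669 -0.12986565  0.12952041] [ 0.17110169  0.08259083  0.98170301 -0.01273459] [-0.59999136 -0.16884118 -0.80522307  0.62043142  0.14504245 -0.40912765] [0.00798954 0.74149966 0.84343285]
[[-0.928  0.167  0.334]
 [ 0.158  0.986 -0.053]
 [-0.338  0.003 -0.941]]
```

View pics/side2.png

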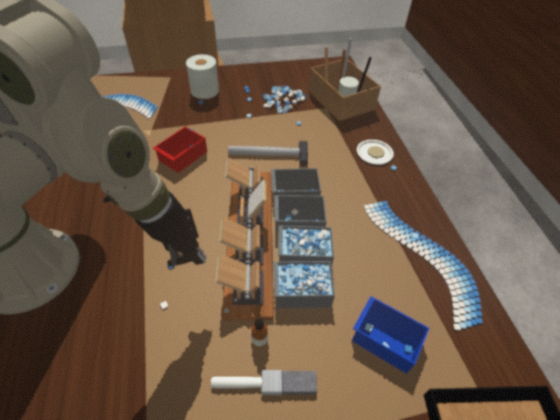

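The finger hangs in front of tag 4 (side view, about 195,262), clear of everything. Next I lower the tip in front of its edge.

Request:
send_rows(deltas=[[[0, 0, -2, 0, 0, 0], [0, 0, -4, 0, 0, 0], [0, 0, -4.8, 0, 0, 0], [0, 0, -4.8, 0, 0, 0]]])

```text
clock: 3.85
tcp_pos: [0.4105, -0.1307, 0.0832]
orientation: [0.172, 0.081, 0.982, -0.013]
wrist_force: [-1.2, 0.3, 0.3]
finger_gap: -0.0004
```

Run:
```python
from h import *
s=get_state();print(s['clock'],s['tcp_pos'],s['joint_pos'],s['wrist_force'])
p=read_camera('side'); save(p,'side3.png')
cv2.imwrite('pics/side3c.png',cv2.resize(cv2.imread('pics/side3.png')[150:340,120:350],None,fx=3,fy=3,interpolation=cv2.INTER_CUBIC))
```

```text
3.85 [ 0.4104802  -0.13074085  0.08322197] [-0.59903368 -0.10133482 -0.88598255  0.46973072  0.14531673 -0.41077713] [-1.15346741  0.25718744  0.26509906]
```

View pics/side3c.png

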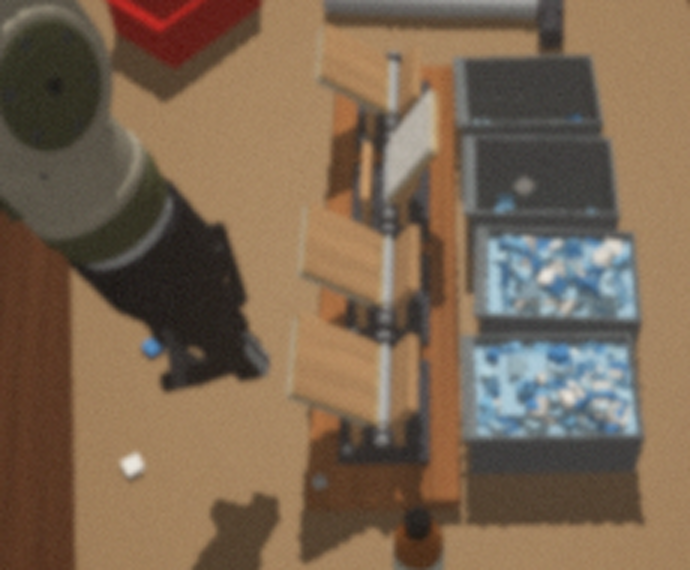

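Request:
send_rows(deltas=[[[0.8, -0.1, 0, 0, 0, 0], [1.5, -0.2, 0.1, 0, 0, 0], [2.0, -0.3, 0.6, 0, 0, 0], [2.6, -0.4, 1.1, 0, 0, 0], [3.2, -0.5, 1.5, 0, 0, 0], [3.8, -0.6, 1.9, 0, 0, 0]]])

```text
clock: 4.5
tcp_pos: [0.4493, -0.1369, 0.103]
orientation: [0.173, 0.081, 0.982, -0.014]
wrist_force: [0.2, -0.1, 0.1]
finger_gap: 0.0005
```

Run:
```python
from h import *
p=read_camera('side'); save(p,'side4.png')
cv2.imwrite('pics/side4c.png',cv2.resize(cv2.imread('pics/side4.png')[150:340,120:350],None,fx=3,fy=3,interpolation=cv2.INTER_CUBIC))
```

```text
(no output)
```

View pics/side4c.png

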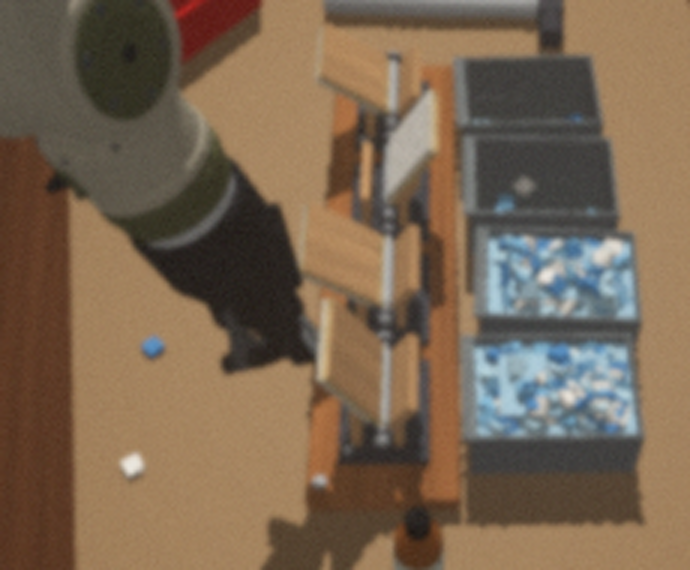

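Request:
send_rows(deltas=[[[0.7, -0.1, 0.4, 0, 0, 0], [1.4, -0.2, 0.7, 0, 0, 0], [2.2, -0.4, 0.9, 0, 0, 0], [3.0, -0.5, 1.0, 0, 0, 0], [3.7, -0.6, 1.0, 0, 0, 0], [4.5, -0.7, 1.0, 0, 0, 0], [5.2, -0.8, 0.9, 0, 0, 0], [5.8, -0.9, 0.8, 0, 0, 0], [5.8, -0.9, 0.8, 0, 0, 0], [5.8, -0.9, 0.8, 0, 0, 0]]])

```text
clock: 5.55
tcp_pos: [0.5063, -0.1455, 0.1099]
orientation: [0.172, 0.081, 0.982, -0.013]
wrist_force: [-0.3, 0.7, -0.6]
finger_gap: -0.0001
```

Run:
```python
from h import *
p=read_camera('side'); save(p,'side5.png')
cv2.imwrite('pics/side5c.png',cv2.resize(cv2.imread('pics/side5.png')[150:340,120:350],None,fx=3,fy=3,interpolation=cv2.INTER_CUBIC))
```

```text
(no output)
```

View pics/side5c.png

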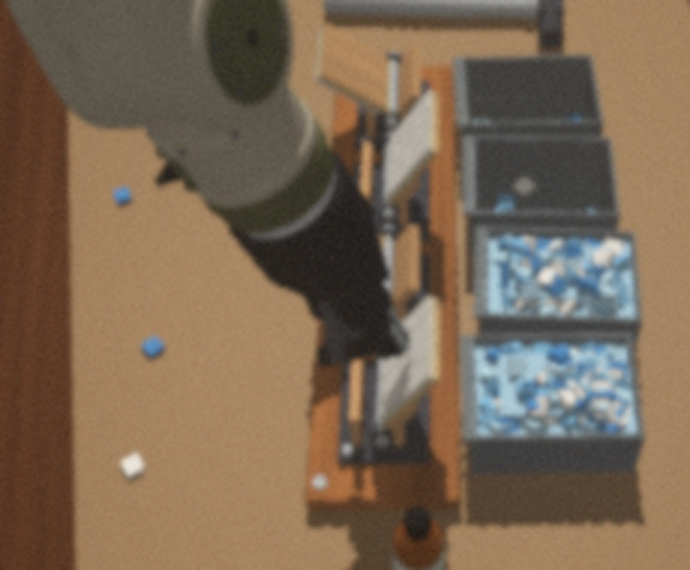

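Tag 4 now stands up with its tiled face forward (crop 410,360). I back off and repeat on tag 3.

Request:
send_rows(deltas=[[[-4, 0.6, 1.5, 0, 0, 0], [-7.5, 1.2, 3.5, 0, 0, 0], [-9.6, 1.6, 4, 0, 0, 0], [-9.2, 4.5, 4, 0, 0, 0], [-8.6, 8, 4, 0, 0, 0], [-8, 11.3, 4, 0, 0, 0], [-8, 11.3, 1, 0, 0, 0], [-8, 11.3, -1.5, 0, 0, 0], [-8, 11.3, -2.7, 0, 0, 0], [-8, 11.3, -2.7, 0, 0, 0]]])

```text
clock: 6.6
tcp_pos: [0.4243, -0.0319, 0.0813]
orientation: [0.171, 0.081, 0.982, -0.013]
wrist_force: [-0.1, -0.1, 0.2]
finger_gap: 0.0003
```

Run:
```python
from h import *
p=read_camera('side'); save(p,'side6.png')
cv2.imwrite('pics/side6c.png',cv2.resize(cv2.imread('pics/side6.png')[150:340,120:350],None,fx=3,fy=3,interpolation=cv2.INTER_CUBIC))
s=get_state();print(s['tcp_pos'],s['joint_pos'])
```

```text
[ 0.42538897 -0.03233891  0.08257006] [-0.29811738 -0.11672531 -0.90410963  0.44026319  0.04676342 -0.1259298 ]
```

View pics/side6c.png

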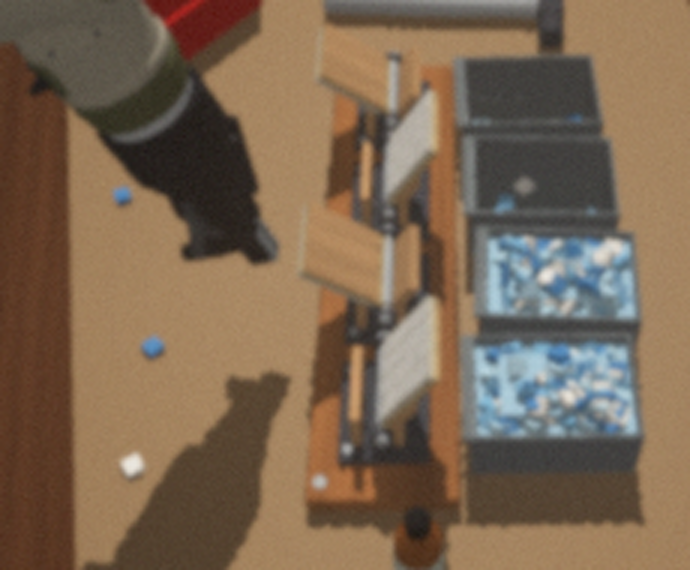

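Tag 4 holds upright. The finger is in front of tag 3, so I use the same motion as before.

Request:
send_rows(deltas=[[[0.8, -0.1, 0, 0, 0, 0], [1.5, -0.2, 0.1, 0, 0, 0], [2.0, -0.3, 0.6, 0, 0, 0], [2.6, -0.4, 1.1, 0, 0, 0], [3.2, -0.5, 1.5, 0, 0, 0], [3.8, -0.6, 1.9, 0, 0, 0]]])

```text
clock: 7.25
tcp_pos: [0.4654, -0.0389, 0.1031]
orientation: [0.173, 0.081, 0.981, -0.014]
wrist_force: [-1.2, -0.1, 0.3]
finger_gap: -0.0001
```

Request:
send_rows(deltas=[[[0.7, -0.1, 0.4, 0, 0, 0], [1.4, -0.2, 0.7, 0, 0, 0], [2.2, -0.4, 0.9, 0, 0, 0], [3.0, -0.5, 1.0, 0, 0, 0], [3.7, -0.6, 1.0, 0, 0, 0], [4.5, -0.7, 1.0, 0, 0, 0], [5.2, -0.8, 0.9, 0, 0, 0], [5.8, -0.9, 0.8, 0, 0, 0], [5.8, -0.9, 0.8, 0, 0, 0], [5.8, -0.9, 0.8, 0, 0, 0]]])

```text
clock: 8.25
tcp_pos: [0.5222, -0.0476, 0.11]
orientation: [0.172, 0.081, 0.982, -0.014]
wrist_force: [-0.7, 0.3, 0.2]
finger_gap: 0.0
```

Run:
```python
from h import *
p=read_camera('side'); save(p,'side7.png')
cv2.imwrite('pics/side7c.png',cv2.resize(cv2.imread('pics/side7.png')[150:340,120:350],None,fx=3,fy=3,interpolation=cv2.INTER_CUBIC))
s=get_state();print(s['tcp_pos'],s['joint_pos'])
```

```text
[ 0.52206198 -0.04757639  0.10999098] [-0.2646218   0.04171631 -0.67419661  0.50914139  0.03539041 -0.09428607]
```

View pics/side7c.png

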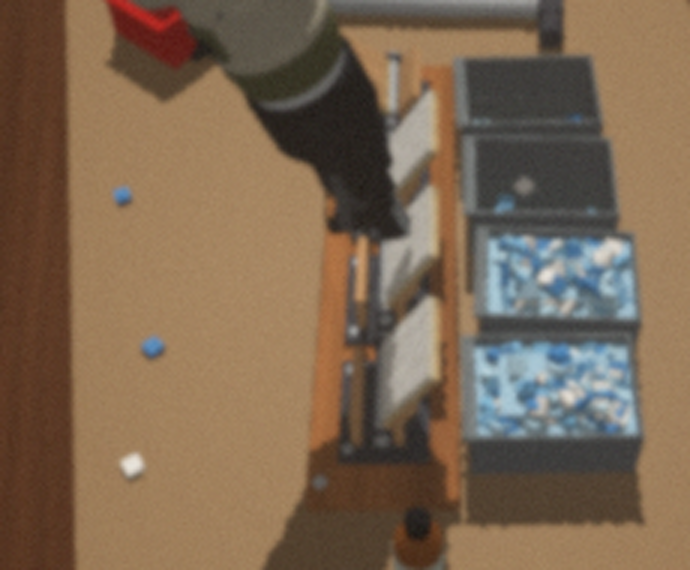

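Tag 3 is up too. Now I retreat, straighten the tool, and go over to the bin side of tag 2.

Request:
send_rows(deltas=[[[-3, 0.5, 2, 0, 0, 0], [-4, 0.7, 5.5, 0, 0, 0], [-4, 0.7, 9, 0.8, 4.9, 0], [-3, 2, 11, 1.6, 9.8, 0], [-1, 4, 11, 2.4, 14.8, 0], [2, 6, 11, 3.2, 19.7, 0], [5, 8, 11, 3.2, 19.7, 0], [7, 9, 11, 3.2, 19.7, 0], [7, 9, 9, 3.2, 19.7, 0], [7, 9, 6, 3.2, 19.7, 0], [7, 9, 6, 3.2, 19.7, 0]]])

```text
clock: 9.4
tcp_pos: [0.5896, 0.0427, 0.1661]
orientation: [-0.004, 0.082, 0.997, -0.0]
wrist_force: [-0.8, -0.4, 0.7]
finger_gap: 0.0002
```

Run:
```python
from h import *
p=read_camera('side'); save(p,'side8.png')
cv2.imwrite('pics/side8c.png',cv2.resize(cv2.imread('pics/side8.png')[110:340,120:350],None,fx=2.6,fy=2.6,interpolation=cv2.INTER_CUBIC))
s=get_state();print(s['tcp_pos'],s['orientation'],s['joint_pos'])
```

```text
[0.59052692 0.04248945 0.16842153] [-2.55347714e-03  8.19157537e-02  9.96635986e-01 -8.88234550e-06] [-6.37481588e-02  3.74387868e-01 -2.16344825e-02  1.17988041e+00
  7.54845627e-05  1.00267471e-01]
```

View pics/side8c.png

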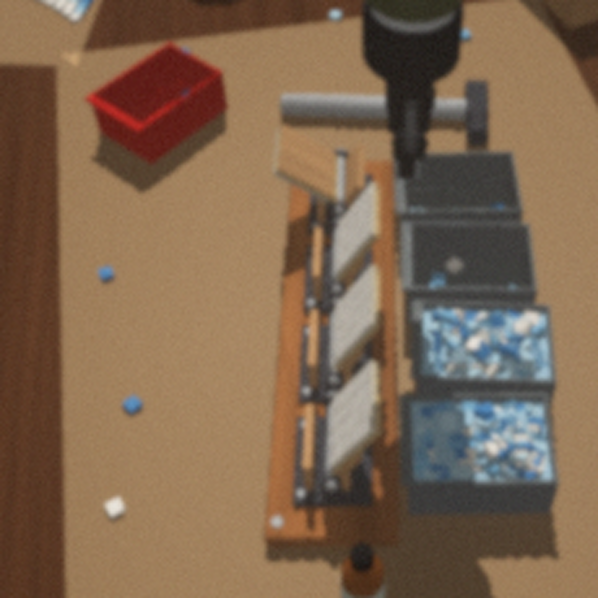

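Request:
send_rows(deltas=[[[0, 0, -2.5, 0, 0, 0], [0, 0, -5, 0, 0, 0], [0, 0, -6.9, 0, 0, 0], [0, 0, -6.9, 0, 0, 0]]])

```text
clock: 9.85
tcp_pos: [0.5911, 0.0422, 0.1005]
orientation: [-0.001, 0.082, 0.997, 0.0]
wrist_force: [-0.4, -0.4, -0.3]
finger_gap: -0.0001
```

Request:
send_rows(deltas=[[[-0.7, 0.1, 0, 0, 0, 0], [-1.3, 0.2, 0.1, 0, 0, 0], [-2.1, 0.3, 0.4, 0, 0, 0], [-3.0, 0.5, 0.7, 0, 0, 0], [-3.9, 0.6, 0.9, 0, 0, 0], [-4.8, 0.8, 0.9, 0, 0, 0], [-5.6, 0.9, 0.9, 0, 0, 0], [-6.4, 1.0, 0.8, 0, 0, 0], [-7.2, 1.2, 0.7, 0, 0, 0], [-7.2, 1.2, 0.7, 0, 0, 0], [-7.2, 1.2, 0.7, 0, 0, 0]]])

```text
clock: 10.95
tcp_pos: [0.5205, 0.0544, 0.1083]
orientation: [0.0, 0.082, 0.997, 0.0]
wrist_force: [-0.1, -0.2, 0.3]
finger_gap: -0.0001
```

Run:
```python
from h import *
p=read_camera('side'); save(p,'side9.png')
cv2.imwrite('pics/side9c.png',cv2.resize(cv2.imread('pics/side9.png')[110:340,120:350],None,fx=2.6,fy=2.6,interpolation=cv2.INTER_CUBIC))
```

```text
(no output)
```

View pics/side9c.png

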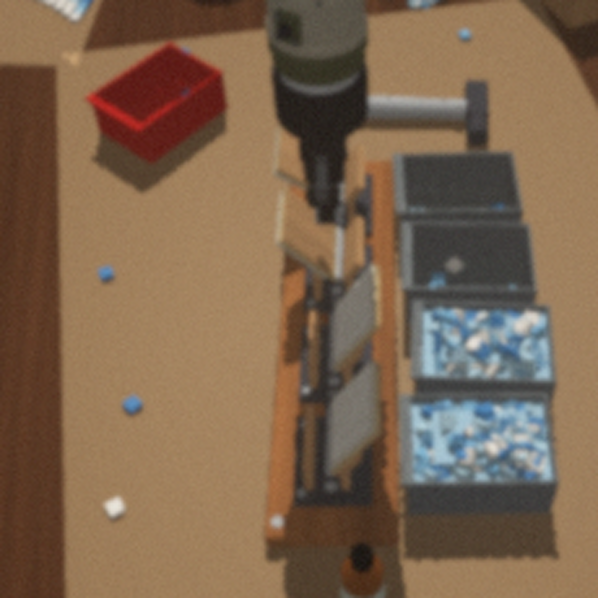

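Tag 2 is folded down. I lift straight up and move back, clear of the view.

Request:
send_rows(deltas=[[[0, 0, 3, 0, 0, 0], [0, 0, 7, 0, 0, 0], [0, 0, 11, 0, 0, 0], [0, 0, 15, 0, 0, 0], [-3, -3, 16, 0, 0, 0], [-6, -7, 16, 0, 0, 0], [-8, -11, 16, 0, 0, 0], [-9, -15, 16, 0, 0, 0], [-10, -19, 16, 0, 0, 0], [-11, -23, 16, 0, 0, 0], [-12, -27, 16, 0, 0, 0], [-13, -31, 16, 0, 0, 0]]])

```text
clock: 12.2
tcp_pos: [0.3902, -0.2578, 0.2686]
orientation: [0.0, 0.082, 0.997, -0.0]
wrist_force: [0.5, -0.1, -1.0]
finger_gap: -0.0
```

Request:
send_rows(deltas=[[[-1, -4, 0, 0, 0, 0], [-3, -8, 0, 0, 0, 0], [-5, -12, 0, 0, 0, 0], [-6, -15, 0, 0, 0, 0], [-6, -15, 0, 0, 0, 0]]])

```text
clock: 12.7
tcp_pos: [0.3292, -0.4098, 0.2676]
orientation: [-0.0, 0.084, 0.996, -0.001]
wrist_force: [0.2, 0.4, 0.3]
finger_gap: -0.0
```

Run:
```python
from h import *
p=read_camera('top'); save(p,'top9.png'); W=world(p)
o=dict(np.load('top1.npz')); Wo=world(o)
for d in silhouettes(p,'flap_a')[:4]:
    m=cv2.erode(d['mask'].astype(np.uint8),np.ones((3,3)))>0
    P=W[m]; P=P[(P[:,2]>.04)&(P[:,2]<.14)]
    u,s,v=np.linalg.svd(P-P.mean(0),full_matrices=False)
    print(np.round(d['box']),np.median(P,0).round(3),'n',v[2].round(3))
for t in ['bin_full_1','bin_low_1','hammer','dropper','brush']:
    print(t,[np.round(d['box'],1).tolist() for d in find_in(p,t)][:5])
dz=np.abs(W[...,2]-Wo[...,2]); print('changed px boxes'); 
n,l,st,c=cv2.connectedComponentsWithStats((dz[60:330,90:450]>.012).astype(np.uint8)); print([s.tolist() for s in st[1:] if s[4]>25])
print(get_state()['clock'],get_state()['tcp_pos'])
cv2.imwrite('pics/top9c.png',cv2.resize(cv2.imread('pics/top9.png')[130:290,120:420],None,fx=2.6,fy=2.6,interpolation=cv2.INTER_CUBIC))
```

```text
[209. 228.  32.  31.] [0.513 0.155 0.083] n [-0.598  0.097 -0.796]
[246. 235.  30.  29.] [0.497 0.058 0.084] n [ 0.601 -0.095  0.794]
[333. 230.  29.  23.] [ 0.514 -0.147  0.099] n [-0.85   0.135  0.508]
[294. 221.  26.  24.] [ 0.529 -0.048  0.097] n [-0.854  0.141  0.501]
bin_full_1 [[296.8, 182.6, 43.0, 53.6], [334.1, 192.7, 39.7, 56.5], [374.9, 236.6, 16.0, 12.1]]
bin_low_1 [[220.8, 173.6, 42.3, 52.2], [133.1, 293.4, 64.3, 62.5], [386.1, 139.9, 56.5, 54.8], [270.2, 230.5, 172.8, 72.2], [259.4, 178.3, 43.5, 54.2]]
hammer []
dropper [[328.8, 234.8, 39.0, 35.9], [374.6, 235.8, 20.5, 13.5], [220.9, 174.1, 42.5, 52.5]]
brush [[406.1, 240.9, 19.5, 79.2]]
changed px boxes
[[148, 141, 29, 24, 512], [188, 149, 30, 23, 511], [228, 156, 33, 23, 529], [141, 163, 32, 27, 586], [184, 170, 29, 28, 585], [226, 177, 28, 28, 604]]
13.05 [ 0.33108567 -0.40473944  0.26855817]
```

View pics/top9c.png

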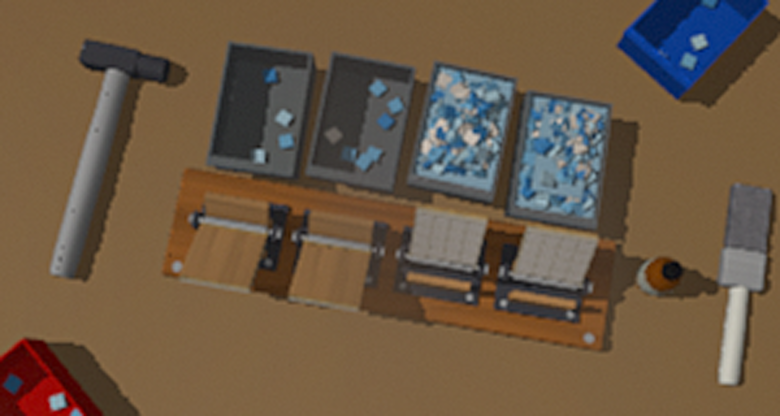

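The picture shows the two left tags down in front of the low bins and the two right tags up in front of the full bins. Only the three flipped flaps changed in the depth map.

```bash
python3 -c "
from workcell import *
print(hand_in())"
```

```text
the job is handed in; nothing more can be done
None
```

The tags are set as asked and the job is handed in, at about 13 s of the 61 s allowed. With the jaws shut, I used the fingertips to push up the tags in front of the two full bins (third and fourth from the left). Then I pushed down the second tag, in front of a nearly empty bin. The first tag was already down, so I left it alone.

- **Flap angles:** in the last top view, plane fits put the two right flaps at the up angle with their tiled faces towards the robot. The two left flaps are at the down angle.
- **Nothing else moved:** depth compared with the first picture changed only where the three flipped flaps were and are. The bins, hammer, bottle, brush and the red and blue look-alikes did not move.
- **Forces:** every wrist force reading, taken at the end of each move, was under 2 N.
- **Check that disagreed:** the network did not report the hammer in the last picture, though it is plainly there, unmoved, and the depth comparison agrees.

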